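# Lay the high chair tray for lunch

### The job

Lay the high chair tray around the stuck-down teal plate, whose pull tab marks the side nearest the sitter (left, right and behind are as the sitter sees them, looking from the tab across the plate): stand the small open bowl in the middle of the plate, lay the fork left of the plate, level with its centre and square to it with the handle towards the sitter, stand the flap-lid snack cup right of the plate, level with its centre, and stand the shorter jar straight behind the snack cup. Leave a gap of about 3 cm between plate and fork, plate and cup, and cup and jar. Leave the spoon, the taller jar, the drinking cup and the teething ring where they are.

Things in the scene. Friction and masses are not known exactly. Their poses are not given: they have to be found in the camera images.
- plate: Teal suction plate stuck to the white tray, whose surface is at z = 0.012 (benchtop z = 0). Fixed; place and yaw vary. Rim 160 mm across, 16 mm high, sloping in to a flat floor about 120 mm across, 7 mm above the underside. Origin: centre of underside. x points to the pull tab (34 mm wide, reaches 105 mm from the centre), towards the sitter. Seen from the chair: left is -y, right +y, behind -x.
- bowl: Small white ceramic open bowl, to be moved: round, 64 mm across the rim, a little narrower at the foot, 40 mm high, wall 4 mm. Origin: centre of its underside, z up. Bowl, fork, snack cup, jar, spoon and teether start on the benchtop beside the tray (tray: x 0.40 to 0.80, |y| < 0.24, lip 6 mm high, 8 mm wide) and swap places at each start.
- fork: Toddler fork of grey-green plastic, to be moved: 120 mm long, lying flat. Origin: middle of its length, on its underside; x runs along it towards the tines. Chunky handle 16 mm wide and 14 mm high from x = -60 to +16 mm (grip it across at the origin), then a thin neck and a 24 mm wide three-tined head, 7.5 mm high, to x = +60 mm.
- snack_cup: Snack cup, to be moved: grey round cup with a white lid and a closed grey hinged flap on top (shut, does not move). 62 mm across, sides upright from 10 to 64 mm height, 69 mm high to the top of the flap hinge. Origin: centre of its underside, z up.
- jar: The shorter amber glass baby food jar with a white twist cap (closed), to be moved: 56 mm across, 60 mm high, the sides upright from 4 to 40 mm height. Origin: centre of its underside, z up.
- spoon: Bystander: spoon with the same handle as the fork but a round bowl 30 mm across, 120 mm long, 14 mm high. Origin: middle of its length, on its underside; x towards the spoon's bowl. Starts on the benchtop.
- teether: Bystander: flat wooden teething ring, 68 mm across, 14 mm high, lying on the benchtop. Origin: centre of its underside.
- tall_jar: Bystander: the taller amber jar with a white cap, 60 mm across, 95 mm high, standing near a far corner of the tray. Origin: centre of its underside.
- drink_cup: Bystander: white drinking cup with a spout, 66 mm across, 113 mm high, standing near the other far corner of the tray. Origin: centre of its underside.

How it is judged:
At the end, for the whole second after the job is handed in: Plate frame: bowl on the plate's floor within 15 mm of centre; fork middle 103-135 mm left, cup 126-156 mm right, each within 15 mm of level; fork square to 0.2 rad, handle to tab side; jar behind cup, 74-104 mm from its centre, 120-162 mm right; all upright or flat, released, at rest (horizontal distance between bowl and plate below 0.015 m and z of bowl in the frame of plate between 0.003 and 0.012 m and x of fork in the frame of plate between -0.015 and 0.015 m and y of fork in the frame of plate between -0.135 and -0.103 m and angle between the x axis of fork and the x axis of plate, either way round below 0.2 rad and y of plate in the frame of fork below -0.08 m and z of fork in the frame of plate between -0.004 and 0.004 m and x of snack_cup in the frame of plate between -0.015 and 0.015 m and y of snack_cup in the frame of plate between 0.126 and 0.156 m and z of snack_cup in the frame of plate between -0.004 and 0.004 m and horizontal distance between jar and snack_cup between 0.074 and 0.104 m and y of jar in the frame of plate between 0.12 and 0.162 m and x of jar in the frame of plate below -0.05 m and z of jar in the frame of plate between -0.004 and 0.004 m and linear speed of each of bowl, fork, snack_cup, jar below 0.02 m/s and angular speed of each of bowl, fork, snack_cup, jar below 0.2 rad/s and angle between each of bowl, fork, snack_cup, jar's own z axis and vertical below 0.12 rad); the robot touches nothing.
It fails at once if the spoon is moved more than 15 mm or tipped (distance of spoon from where it was at the start of the episode above 0.015 m or angle between spoon's own z axis and vertical above 0.35 rad).
It fails at once if the teething ring is moved more than 15 mm or tipped (distance of teether from where it was at the start of the episode above 0.015 m or angle between teether's own z axis and vertical above 0.35 rad).
It fails at once if the taller jar is moved more than 15 mm or tipped (distance of tall_jar from where it was at the start of the episode above 0.015 m or angle between tall_jar's own z axis and vertical above 0.35 rad).
It fails at once if the drinking cup is moved more than 15 mm or tipped (distance of drink_cup from where it was at the start of the episode above 0.015 m or angle between drink_cup's own z axis and vertical above 0.35 rad).
It also fails if it takes over 112 s, if anything falls off the work surface, if the arm or the gripper's body presses on something with over 40 N, if the wrist force passes 120 N, or if a joint passes its speed limit or range.

### The arm

A 6-joint arm with a two-finger parallel gripper is mounted at the origin on the work surface. World frame = base frame: x ahead of the robot, y to its left, z up, the work surface at z = 0. Lengths are in m, angles in rad, forces in N, time in s.
With the tool pointing down it reaches from about 0.35 to 0.975 m from the base axis. Payload 4.9 kg.
Tool frame: the origin (TCP) lies midway between the tips of the shut fingers; the grasp point (between the pads) lies 19 mm behind it; z points along the fingers, y is the line along which they close (so a half turn about z gives the same grasp; the last joint's range is limited). The gripper opens to 85 mm and grips with 20 to 120 N. Pads are 22 mm wide; open, the fingers measure 114 mm over their backs; the gripper's body (76 mm by 85 mm) begins 54 mm behind the grasp point. The pads swing forward as they close: fully open they stand 13 mm farther back than shut.
Start: joints at [1.085, 0.053, 1.613, -0, 1.476, -0.119], TCP at [0.224, 0.583, 0.231] pointing down, gripper open.
Joint ranges: [-3.01, 3.01], [-1.01, 2.22], [0.06, 2.58], [-1.02, 4.17], [0.09, 2.62], [-3.14, 3.14]. Speed limits (rad/s): [2.57, 2.57, 3.14, 3.14, 3.14, 3.14].

### API

Orientations are given as a rotation vector (axis times angle).
In Python, from station import ctrl gives the robot as it stands.
- The arm moves only by the tool step_arm, never from a script. Its argument "targets" is a list of rows, each an object with "travel": the shift along the world's x, y, z as a fraction of full scale, a list of three; "angular": the turn, a rotation vector about the world's x, y, z as a fraction of full scale, a list of three; "gripper": the opening, from 0 (shut) to 1 (fully open). In form: [{"travel": [x, y, z], "angular": [rx, ry, rz], "gripper": gripper}, ...]. A call has 1 to 10 rows; each row is the pose to reach, as a shift and turn from the pose commanded when the call began; what a row does not reach only later rows make up. Full scale, the value 1, is 0.6 m for a shift and pi/4 rad for a turn. A row lasts 1/10 s, in which the tool goes at most 50 mm and 8.59 degrees, less where a joint would pass 70% of its speed; a pose out of reach is approached as far as the arm can. A call with a number of a shift or a turn outside -1 to 1 is refused whole. A call with a gripper value outside its range is refused whole. The fingers move at their own pace and stop on an object; "squeeze" is the grip in N (left out, the last holds). Time passes only in rows, so rows that repeat a pose let the fingers close. It gives the time, the measured TCP pose, the force, the opening and the grip force at its end, in the units of the state.
- ctrl.get_obs(): the state, without advancing time (a new reading comes with each control period).
- ctrl.get_image(name): name is "scene" or "top"; returns a dict with "img" (384x512x3 uint8, red, green, blue), "fx", "fy", "cx", "cy" (pixels), "rvec" (rotation vector, rad) and "tvec" (3), from world to camera coordinates, as OpenCV has them. Camera axes: x right, y down, z forward; pixel columns grow to the right and rows downward; lengths in m; the calibration is good to about 2 mm. A picture is of the moment at which its call begins. There is no depth.
- ctrl.finish_job(): hands the job in; it is judged then, once.
The state is a dict: "t": time; "q": joint angles; "dq": joint speeds; "effort": joint torques, N m; "tool_pos": TCP position; "tool_rot": TCP orientation; "contact_force": force on the tool from outside, world axes, zero at the start; "wrist_torque": the same for the moment, N m; "opening": finger opening in m; "grip_force": force on a finger pad.
Only numpy, scipy, OpenCV 4.12 (cv2) and the standard library are available. Lean on these libraries where they do the work, as an engineer would, in place of code of your own. Each camera call takes 0.05 s, during which the arm holds its last target. There are 200 camera calls.

## Working session

There is one attempt and no reset: what is moved stays moved. The work goes in short steps, Python scripts to look and compute and a tool call to move; the robot and the scene stay as the last step left them, time stands still between calls to the robot, and variables do not carry over. Pictures are saved under pics/ and viewed, at most 14 in all, crops included, and the job is handed in when it is done.

Besides the shell and the picture viewer there is one more tool, called after "Call:" by a JSON object that holds its "fn" and its "kwargs". step_arm: Moves the arm, as the interface text tells. Its arguments: {"type":"object","properties":{"targets":{"type":"array"},"squeeze":{"type":"number"}},"required":["targets"]}

```bash
mkdir -p pics; ls; python3 - <<'E'
from station import ctrl
import cv2
o=ctrl.get_obs(); print({k:np for k,np in o.items() if k in('t','tool_pos','tool_rot','opening')})
for n in('top','scene'):
    d=ctrl.get_image(n); print(n,{k:v for k,v in d.items() if k!='img'})
    cv2.imwrite(f'pics/{n}0.png',cv2.resize(d['img'][:,:,::-1],(800,600),interpolation=cv2.INTER_CUBIC))
E
```

```text
pics
{'t': 0.0, 'tool_pos': array([0.22384825, 0.58287076, 0.23004194]), 'tool_rot': array([-0.57277778, -3.08830047,  0.00311716]), 'opening': 0.08528441707782192}
top {'fx': 403.5763049315856, 'fy': 403.5763049315856, 'cx': 257.1279561628076, 'cy': 190.21739093119507, 'rvec': array([ 2.1635649 , -2.04502396,  0.21794095]), 'tvec': array([-0.02269337,  0.58853452,  1.03191927])}
scene {'fx': 481.6065141442473, 'fy': 481.6065141442473, 'cx': 250.64635770048466, 'cy': 196.1726379670261, 'rvec': array([ 1.72363888,  1.69794095, -0.78341892]), 'tvec': array([-9.43866183e-04, -3.27766897e-01,  1.68576721e+00])}
```

View pics/top0.png

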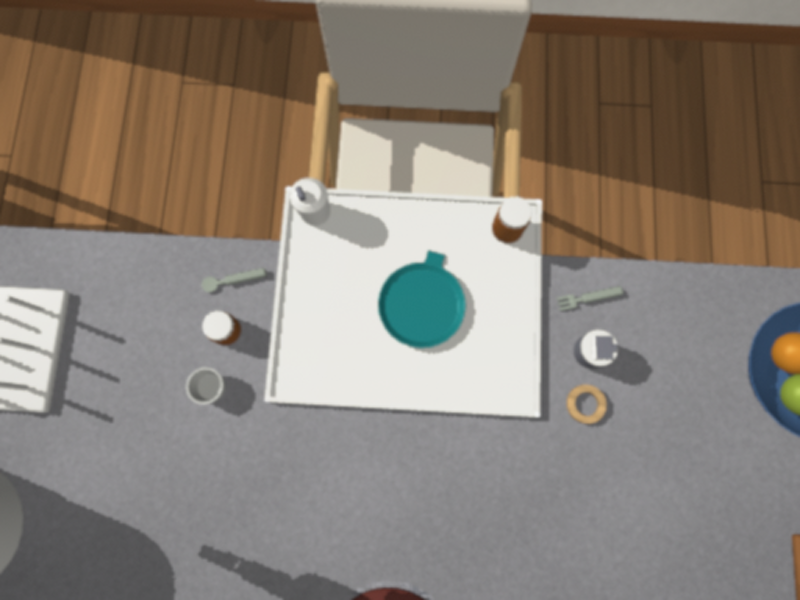

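View pics/scene0.png

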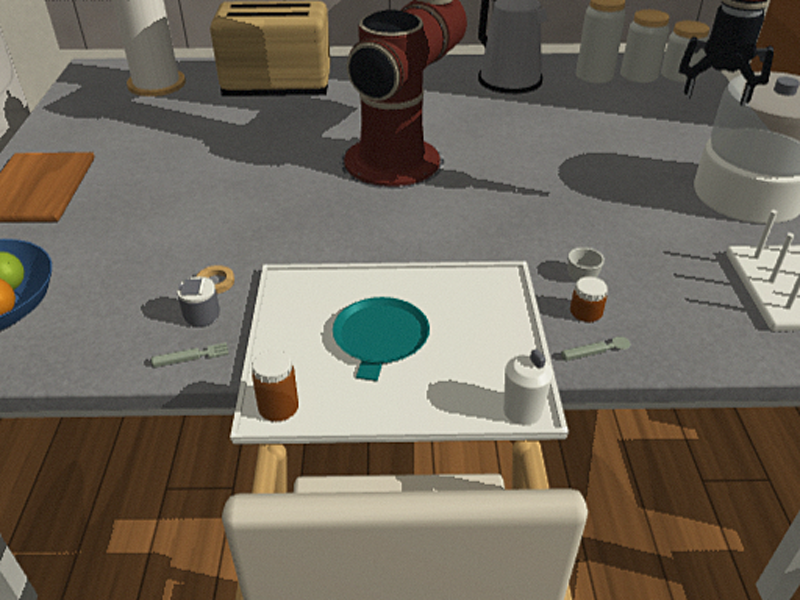

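```bash
cat > h.py <<'E'
import numpy as np,cv2
from station import ctrl
def cam(n):
    d=ctrl.get_image(n);return d
def back(d,u,v,z):
    "pixel (native) to world at height z"
    R=cv2.Rodrigues(d['rvec'])[0];c=-R.T@d['tvec']
    r=R.T@np.array([(u-d['cx'])/d['fx'],(v-d['cy'])/d['fy'],1]);return (c+r*(z-c[2])/r[2])
def proj(d,P):
    K=np.array([[d['fx'],0,d['cx']],[0,d['fy'],d['cy']],[0,0,1]])
    return cv2.projectPoints(np.float64(P).reshape(-1,1,3),d['rvec'],d['tvec'],K,None)[0][:,0]
def crop(d,u,v,w,h,s):
    im=d['img'][v:v+h,u:u+w,::-1];im=cv2.resize(im,None,fx=s,fy=s,interpolation=cv2.INTER_CUBIC)
    for i in range(0,w,10): cv2.putText(im,str(u+i),(i*s,10),0,.35,(0,0,255),1);cv2.line(im,(i*s,12),(i*s,h*s),(0,0,255) if i%50==0 else (120,120,255),1) if 0 else cv2.line(im,(i*s,12),(i*s,20),(0,0,255),1)
    for i in range(0,h,10): cv2.putText(im,str(v+i),(8,i*s+4),0,.35,(0,0,255),1);cv2.line(im,(0,i*s),(7,i*s),(0,0,255),1)
    return im
E
python3 - <<'E'
from h import *
d=cam('top')
a=crop(d,118,165,62,100,6);b=crop(d,348,175,62,100,6)
cv2.imwrite('pics/crop0.png',np.hstack([a,b]))
hsv=cv2.cvtColor(d['img'],cv2.COLOR_RGB2HSV)
m=((hsv[...,0]>80)&(hsv[...,0]<100)&(hsv[...,1]>150)).astype(np.uint8); m[:150]=0;m[240:]=0;m[:,:230]=0;m[:,310:]=0
ys,xs=np.nonzero(m);P=np.array([back(d,x,y,.028)[:2] for x,y in zip(xs,ys)])
c=P.mean(0)
for _ in range(30):
    r=np.linalg.norm(P-c,axis=1);c=P[r<.08].mean(0)
r=np.linalg.norm(P-c,axis=1);print('plate rim c',c,len(P))
# outer edge circle fit at rim excl. tab side
T=np.array([back(d,x,y,.015)[:2] for x,y in zip(xs,ys)])
t=T[np.linalg.norm(T-c,axis=1)>.09]
ang=np.arctan2(*(t.mean(0)-c)[::-1]);print('tab yaw',ang,t.mean(0),len(t))
cs=cv2.findContours(m,0,1)[0];k=max(cs,key=len)[:,0];W=np.array([back(d,x,y,.028)[:2] for x,y in k])
an=np.arctan2(W[:,1]-c[1],W[:,0]-c[0]);da=np.abs((an-ang+np.pi)%(2*np.pi)-np.pi);W=W[da>.4]
from scipy.optimize import least_squares as L
s=L(lambda p:np.hypot(W[:,0]-p[0],W[:,1]-p[1])-p[2],[*c,.08],loss='soft_l1',f_scale=.002);print(s.x)
q=t.mean(0)-s.x[:2];print('yaw',np.arctan2(q[1],q[0]),'tab max r',np.linalg.norm(T-s.x[:2],axis=1).max())
E
```

```text
plate rim c [ 0.5861872  -0.02492544] 2270
tab yaw -0.21041771294545955 [ 0.67924391 -0.04480041] 34
[ 0.58636798 -0.0247685   0.07346576]
yaw -0.2124304820600729 tab max r 0.10085806600380551
```

View pics/crop0.png

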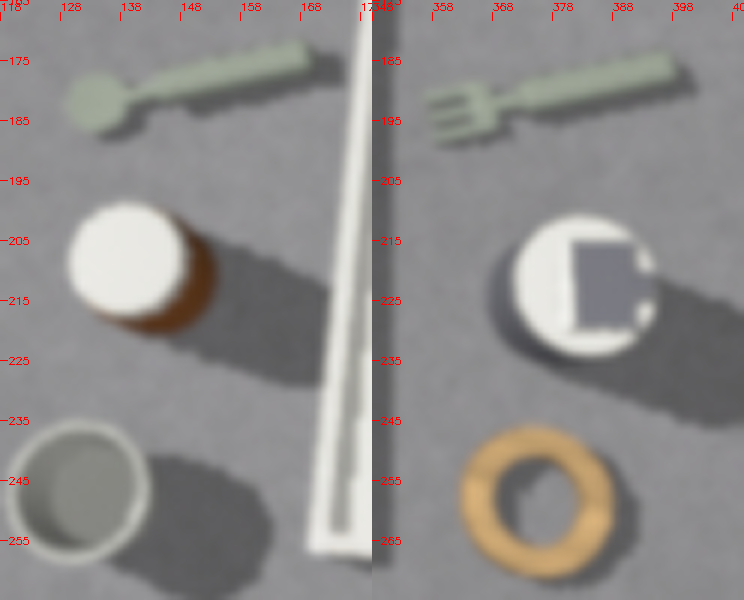

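```bash
python3 - <<'E'
from h import *
d=cam('top');s=cam('scene');h=-.42
pts={'jar':(139.25,208.3,.06),'bowl':(131,246.8,.04),'forkend':(399,185.8,.010),'forktip':(358,194.5,.006),'cup':(383.5,222.7,.064),'teether':(375.4,258.7,.014),'spoonbowl':(128.8,182.1,.012),'spoonend':(170,173.7,.01)}
W={}
for k,(u,v,z) in pts.items():
    W[k]=back(d,u+h,v+h,z);print(k,W[k].round(4),'scene800',(proj(s,W[k])[0]*800/512).round(0))
for u,v in[(270,402),(540,416),(542,200),(288,187)]: print('tray',back(d,u*.64,v*.64,.018).round(3))
f=W['forktip']-W['forkend'];print('fork mid',(W['forktip']+W['forkend'])/2,np.linalg.norm(f),np.arctan2(f[1],f[0]))
c=np.array([.5864,-.0248]);
an=np.linspace(0,6.28,60)
im=cv2.resize(d['img'][:,:,::-1],(2048,1536));
def dot(P,col):
    for p in (proj(d,P)*4+1.5).astype(int): cv2.circle(im,tuple(p),1,col,-1)
dot(np.c_[c[0]+.08*np.cos(an),c[1]+.08*np.sin(an),an*0+.028],(0,0,255))
y=-.2124;R=np.array([[np.cos(y),-np.sin(y)],[np.sin(y),np.cos(y)]])
for q in[(.105,-.017),(.105,.017),(.08,-.017),(.08,.017)]: dot(np.r_[c+R@q,.015],(0,255,255))
for k in W: dot(W[k],(0,0,255))
cv2.imwrite('pics/plate0.png',im[600:920,880:1280].repeat(1,0));
cv2.imwrite('pics/plate0.png',cv2.resize(im[600:920,920:1240],(600,600)))
E
```

```text
jar [0.523  0.3263 0.06  ] scene800 [591. 285.]
bowl [0.4203 0.3422 0.04  ] scene800 [586. 257.]
forkend [ 0.6372 -0.3911  0.01  ] scene800 [150. 360.]
forktip [ 0.6061 -0.2754  0.006 ] scene800 [226. 348.]
cup [ 0.5203 -0.3295  0.064 ] scene800 [196. 287.]
teether [ 0.4273 -0.3216  0.014 ] scene800 [215. 276.]
spoonbowl [0.6043 0.38   0.012 ] scene800 [630. 339.]
spoonend [0.6361 0.2654 0.01  ] scene800 [563. 355.]
tray [0.399 0.23  0.018]
tray [ 0.401 -0.241  0.018]
tray [ 0.799 -0.241  0.018]
tray [0.799 0.237 0.018]
fork mid [ 0.62164593 -0.33323168  0.008     ] 0.1199037630523538 1.8331039423177384
```

View pics/plate0.png

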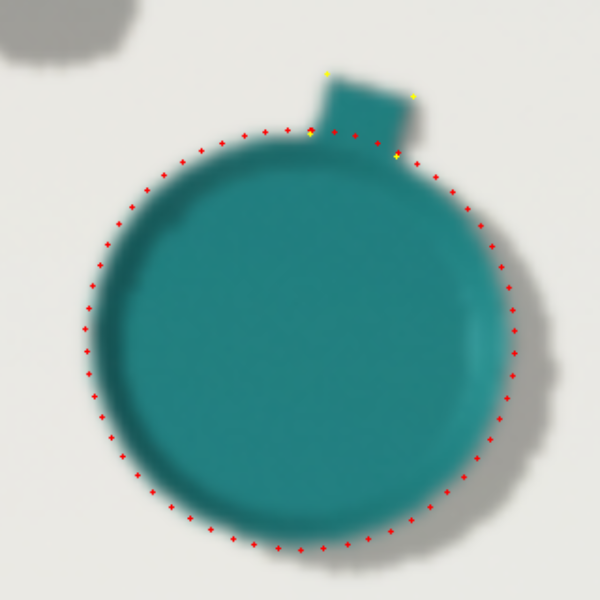

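Call:
{"fn": "step_arm", "kwargs": {"targets": [{"travel":[0.3275,-0.401,0],"angular":[0,0,0.25],"gripper":1},{"travel":[0.3275,-0.401,0],"angular":[0,0,0.25],"gripper":1},{"travel":[0.3275,-0.401,0],"angular":[0,0,0.25],"gripper":1},{"travel":[0.3275,-0.401,0],"angular":[0,0,0.25],"gripper":1},{"travel":[0.3275,-0.401,0],"angular":[0,0,0.25],"gripper":1},{"travel":[0.3275,-0.401,0],"angular":[0,0,0.25],"gripper":1},{"travel":[0.3275,-0.401,-0.05],"angular":[0,0,0.25],"gripper":1},{"travel":[0.3275,-0.401,-0.15],"angular":[0,0,0.25],"gripper":1},{"travel":[0.3275,-0.401,-0.2],"angular":[0,0,0.25],"gripper":1},{"travel":[0.3275,-0.401,-0.2],"angular":[0,0,0.25],"gripper":1}], "squeeze": 25}}

```text
t: 1.25
tool_pos: [0.4163, 0.3398, 0.1043]
tool_rot: [-0.267, -3.119, 0.013]
contact_force: [-0.8, 0.4, -0.9]
opening: 0.0854
grip_force: 0.0
```

Call:
{"fn": "step_arm", "kwargs": {"targets": [{"travel":[0,0,0],"angular":[0,0,0],"gripper":1},{"travel":[0,0,0],"angular":[0,0,0],"gripper":1},{"travel":[0,0,0],"angular":[0,0,0],"gripper":1}]}}

```text
t: 1.55
tool_pos: [0.4223, 0.3441, 0.1147]
tool_rot: [0.266, 3.126, 0.005]
contact_force: [-0.0, 0.5, 0.1]
opening: 0.0857
grip_force: 0.0
```

```bash
python3 - <<'E'
from h import *
d=cam('top');print(ctrl.get_obs()['tool_pos'])
cv2.imwrite('pics/b1.png',crop(d,105,190,90,90,6))
E
```

```text
[0.42208537 0.34394279 0.11424729]
```

View pics/b1.png

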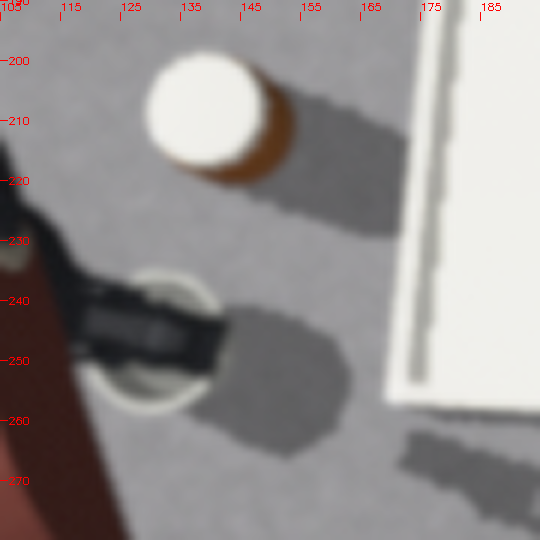

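Call:
{"fn": "step_arm", "kwargs": {"targets": [{"travel":[-0.002,-0.002,-0.06],"angular":[0,0,0],"gripper":1},{"travel":[-0.002,-0.002,-0.12],"angular":[0,0,0],"gripper":1},{"travel":[-0.002,-0.002,-0.16],"angular":[0,0,0],"gripper":1},{"travel":[-0.002,-0.002,-0.18],"angular":[0,0,0],"gripper":1},{"travel":[-0.002,-0.002,-0.18],"angular":[0,0,0],"gripper":1},{"travel":[-0.002,-0.002,-0.18],"angular":[0,0,0],"gripper":1}]}}

```text
t: 2.2
tool_pos: [0.4206, 0.3424, 0.0049]
tool_rot: [0.267, 3.128, 0.002]
contact_force: [0.2, -0.3, 0.8]
opening: 0.086
grip_force: 0.0
```

Call:
{"fn": "step_arm", "kwargs": {"targets": [{"travel":[0,0,0],"angular":[0,0,0],"gripper":0.6},{"travel":[0,0,0],"angular":[0,0,0],"gripper":0.6},{"travel":[0,0,0],"angular":[0,0,0],"gripper":0.5},{"travel":[0,0,0],"angular":[0,0,0],"gripper":0.5},{"travel":[0,0,0],"angular":[0,0,0],"gripper":0.5},{"travel":[0,0,0],"angular":[0,0,0],"gripper":0.5}], "squeeze": 25}}

```text
t: 2.8
tool_pos: [0.4207, 0.3424, 0.0056]
tool_rot: [0.267, 3.128, 0.003]
contact_force: [-2.4, -0.6, 5.6]
opening: 0.0612
grip_force: 26.4
```

Call:
{"fn": "step_arm", "kwargs": {"targets": [{"travel":[0,0,0.02],"angular":[0,0,0],"gripper":0.5},{"travel":[0,0,0.07],"angular":[0,0,0],"gripper":0.5},{"travel":[0,0,0.13],"angular":[0,0,0],"gripper":0.5},{"travel":[0.03,-0.06,0.17],"angular":[0,0,0],"gripper":0.5},{"travel":[0.06,-0.13,0.17],"angular":[0,0,0],"gripper":0.5},{"travel":[0.09,-0.2,0.17],"angular":[0,0,0],"gripper":0.5},{"travel":[0.12,-0.27,0.17],"angular":[0,0,0],"gripper":0.5},{"travel":[0.15,-0.34,0.17],"angular":[0,0,0],"gripper":0.5},{"travel":[0.18,-0.41,0.17],"angular":[0,0,0],"gripper":0.5},{"travel":[0.21,-0.47,0.17],"angular":[0,0,0],"gripper":0.5}]}}

```text
t: 3.8
tool_pos: [0.5462, 0.0575, 0.1067]
tool_rot: [0.269, 3.128, 0.0]
contact_force: [0.9, 0.7, 0.3]
opening: 0.0612
grip_force: 27.5
```

Call:
{"fn": "step_arm", "kwargs": {"targets": [{"travel":[0.033,-0.071,0],"angular":[0,0,0],"gripper":0.5},{"travel":[0.066,-0.142,0],"angular":[0,0,0],"gripper":0.5},{"travel":[0.066,-0.142,0],"angular":[0,0,0],"gripper":0.5},{"travel":[0.066,-0.142,0],"angular":[0,0,0],"gripper":0.5},{"travel":[0.066,-0.142,0],"angular":[0,0,0],"gripper":0.5},{"travel":[0.066,-0.142,0],"angular":[0,0,0],"gripper":0.5}]}}

```text
t: 4.4
tool_pos: [0.5845, -0.0243, 0.1054]
tool_rot: [-0.265, -3.13, -0.0]
contact_force: [0.5, 0.3, -0.6]
opening: 0.0611
grip_force: 27.6
```

Call:
{"fn": "step_arm", "kwargs": {"targets": [{"travel":[0.003,-0.001,-0.05],"angular":[0,0,0],"gripper":0.5},{"travel":[0.003,-0.001,-0.1],"angular":[0,0,0],"gripper":0.5},{"travel":[0.003,-0.001,-0.12],"angular":[0,0,0],"gripper":0.5},{"travel":[0.003,-0.001,-0.128],"angular":[0,0,0],"gripper":0.5},{"travel":[0.003,-0.001,-0.132],"angular":[0,0,0],"gripper":0.5},{"travel":[0.003,-0.001,-0.134],"angular":[0,0,0],"gripper":0.5},{"travel":[0.003,-0.001,-0.134],"angular":[0,0,0],"gripper":0.5}]}}

```text
t: 5.1
tool_pos: [0.5878, -0.0263, 0.0262]
tool_rot: [0.267, 3.128, -0.0]
contact_force: [0.3, 0.2, -0.6]
opening: 0.0611
grip_force: 27.6
```

Call:
{"fn": "step_arm", "kwargs": {"targets": [{"travel":[-0.001,0.001,-0.002],"angular":[0,0,0],"gripper":0.5},{"travel":[-0.001,0.001,-0.003],"angular":[0,0,0],"gripper":0.5},{"travel":[-0.001,0.001,-0.003],"angular":[0,0,0],"gripper":0.5}]}}

```text
t: 5.4
tool_pos: [0.5871, -0.0257, 0.0246]
tool_rot: [0.267, 3.129, -0.0]
contact_force: [-1.4, 0.0, 5.5]
opening: 0.0607
grip_force: 27.8
```

Call:
{"fn": "step_arm", "kwargs": {"targets": [{"travel":[0,0,0],"angular":[0,0,0],"gripper":0.8},{"travel":[0,0,0],"angular":[0,0,0],"gripper":0.9},{"travel":[0,0,0],"angular":[0,0,0],"gripper":0.9},{"travel":[0,0,0],"angular":[0,0,0],"gripper":0.9},{"travel":[0,0,0.04],"angular":[0,0,0],"gripper":0.9},{"travel":[0,0,0.1],"angular":[0,0,0],"gripper":1},{"travel":[0,0,0.17],"angular":[0,0,0],"gripper":1},{"travel":[-0.015,0.08,0.2],"angular":[0,0,0],"gripper":1},{"travel":[-0.03,0.16,0.2],"angular":[0,0,0],"gripper":1},{"travel":[-0.045,0.24,0.2],"angular":[0,0,0],"gripper":1}]}}

```text
t: 6.4
tool_pos: [0.5596, 0.1196, 0.1447]
tool_rot: [0.27, 3.127, 0.001]
contact_force: [-0.1, -0.2, 0.1]
opening: 0.0853
grip_force: 0.0
```

Call:
{"fn": "step_arm", "kwargs": {"targets": [{"travel":[-0.015,0.08,0],"angular":[0,0,0],"gripper":1},{"travel":[-0.03,0.16,0],"angular":[0,0,0],"gripper":1},{"travel":[-0.045,0.24,0],"angular":[0,0,0],"gripper":1},{"travel":[-0.062,0.32,0],"angular":[0,0,0],"gripper":1},{"travel":[-0.062,0.347,0],"angular":[0,0,0],"gripper":1},{"travel":[-0.062,0.347,0],"angular":[0,0,0],"gripper":1},{"travel":[-0.062,0.347,0],"angular":[0,0,0],"gripper":1},{"travel":[-0.062,0.347,0],"angular":[0,0,0],"gripper":1}]}}

```text
t: 7.2
tool_pos: [0.5225, 0.3252, 0.1429]
tool_rot: [-0.27, -3.13, 0.001]
contact_force: [0.5, 0.0, 0.3]
opening: 0.0856
grip_force: 0.0
```

```bash
python3 - <<'E'
from h import *
d=cam('top');print(ctrl.get_obs()['tool_pos'])
cv2.imwrite('pics/b2.png',np.hstack([crop(d,115,165,70,100,6),crop(d,230,155,60,100,6)]))
E
```

```text
[0.52250107 0.32508893 0.14292209]
```

View pics/b2.png

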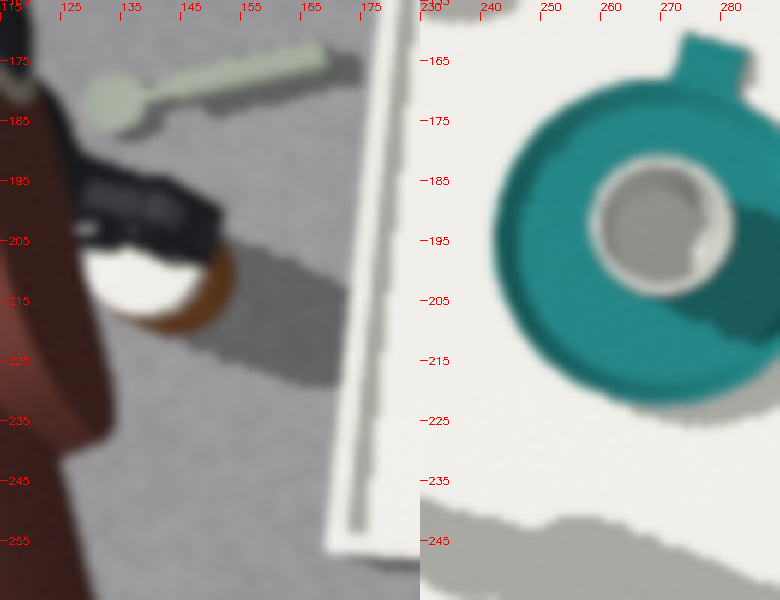

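```bash
python3 - <<'E'
from h import *
d=cam('top');print(back(d,270.2-.42,192.5-.42,.059))
E
```

```text
[ 0.5865448  -0.02414086  0.059     ]
```

Call:
{"fn": "step_arm", "kwargs": {"targets": [{"travel":[0.001,0.002,-0.06],"angular":[0,0,0],"gripper":1},{"travel":[0.001,0.002,-0.12],"angular":[0,0,0],"gripper":1},{"travel":[0.001,0.002,-0.18],"angular":[0,0,0],"gripper":1},{"travel":[0.001,0.002,-0.22],"angular":[0,0,0],"gripper":1},{"travel":[0.001,0.002,-0.232],"angular":[0,0,0],"gripper":1},{"travel":[0.001,0.002,-0.232],"angular":[0,0,0],"gripper":1},{"travel":[0.001,0.002,-0.232],"angular":[0,0,0],"gripper":1}]}}

```text
t: 8.0
tool_pos: [0.524, 0.328, 0.0056]
tool_rot: [0.268, 3.128, 0.002]
contact_force: [0.3, -0.0, 0.9]
opening: 0.0852
grip_force: 0.0
```

Call:
{"fn": "step_arm", "kwargs": {"targets": [{"travel":[0,0,0],"angular":[0,0,0],"gripper":0.6},{"travel":[0,0,0],"angular":[0,0,0],"gripper":0.5},{"travel":[0,0,0],"angular":[0,0,0],"gripper":0.4},{"travel":[0,0,0],"angular":[0,0,0],"gripper":0.4},{"travel":[0,0,0],"angular":[0,0,0],"gripper":0.4},{"travel":[0,0,0],"angular":[0,0,0],"gripper":0.4}], "squeeze": 30}}

```text
t: 8.6
tool_pos: [0.5239, 0.3281, 0.006]
tool_rot: [0.267, 3.128, 0.001]
contact_force: [-1.6, -2.3, 6.6]
opening: 0.0553
grip_force: 32.2
```

Call:
{"fn": "step_arm", "kwargs": {"targets": [{"travel":[0,0,0.02],"angular":[0,0,0],"gripper":0.4},{"travel":[0,0,0.07],"angular":[0,0,0],"gripper":0.4},{"travel":[0,0,0.13],"angular":[0,0,0],"gripper":0.4},{"travel":[0.003,-0.07,0.13],"angular":[0,0,0],"gripper":0.4},{"travel":[0.006,-0.14,0.13],"angular":[0,0,0],"gripper":0.4},{"travel":[0.009,-0.21,0.13],"angular":[0,0,0],"gripper":0.4},{"travel":[0.011,-0.28,0.13],"angular":[0,0,0],"gripper":0.4},{"travel":[0.011,-0.326,0.13],"angular":[0,0,0],"gripper":0.4},{"travel":[0.011,-0.326,0.13],"angular":[0,0,0],"gripper":0.4},{"travel":[0.011,-0.326,0.1],"angular":[0,0,0],"gripper":0.4}]}}

```text
t: 9.6
tool_pos: [0.5317, 0.1321, 0.0671]
tool_rot: [0.27, 3.124, 0.003]
contact_force: [0.1, 0.6, -0.1]
opening: 0.0556
grip_force: 32.7
```

Call:
{"fn": "step_arm", "kwargs": {"targets": [{"travel":[0,0,-0.03],"angular":[0,0,0],"gripper":0.4},{"travel":[0,0,-0.05],"angular":[0,0,0],"gripper":0.4},{"travel":[0,0,-0.065],"angular":[0,0,0],"gripper":0.4},{"travel":[0,0,-0.073],"angular":[0,0,0],"gripper":0.4},{"travel":[0,0,-0.076],"angular":[0,0,0],"gripper":0.4},{"travel":[0,0,-0.076],"angular":[0,0,0],"gripper":0.4},{"travel":[0,0,-0.076],"angular":[0,0,0],"gripper":0.4}]}}

```text
t: 10.3
tool_pos: [0.5299, 0.1323, 0.019]
tool_rot: [0.267, 3.129, 0.0]
contact_force: [0.5, -0.9, -1.5]
opening: 0.0556
grip_force: 32.6
```

Call:
{"fn": "step_arm", "kwargs": {"targets": [{"travel":[0,0,-0.002],"angular":[0,0,0],"gripper":0.4},{"travel":[0,0,-0.003],"angular":[0,0,0],"gripper":0.4},{"travel":[0,0,-0.003],"angular":[0,0,0],"gripper":0.4}]}}

```text
t: 10.6
tool_pos: [0.53, 0.1323, 0.018]
tool_rot: [0.267, 3.129, 0.0]
contact_force: [-2.2, -0.6, 5.5]
opening: 0.0555
grip_force: 33.2
```

Call:
{"fn": "step_arm", "kwargs": {"targets": [{"travel":[0,0,0],"angular":[0,0,0],"gripper":0.8},{"travel":[0,0,0],"angular":[0,0,0],"gripper":0.85},{"travel":[0,0,0],"angular":[0,0,0],"gripper":0.85},{"travel":[0,0,0],"angular":[0,0,0],"gripper":0.85},{"travel":[0,0,0.06],"angular":[0,0,0],"gripper":0.85},{"travel":[0,0,0.14],"angular":[0,0,0],"gripper":1},{"travel":[0,0,0.22],"angular":[0,0,0],"gripper":1},{"travel":[-0.004,-0.08,0.24],"angular":[0,0,0],"gripper":1},{"travel":[-0.008,-0.16,0.24],"angular":[0,0,0],"gripper":1},{"travel":[-0.012,-0.24,0.24],"angular":[0,0,0],"gripper":1}]}}

```text
t: 11.6
tool_pos: [0.5224, -0.0131, 0.1619]
tool_rot: [0.265, 3.128, -0.001]
contact_force: [2.3, -0.4, -0.5]
opening: 0.0853
grip_force: 0.0
```

Call:
{"fn": "step_arm", "kwargs": {"targets": [{"travel":[0,-0.08,0],"angular":[0,0,0],"gripper":1},{"travel":[0,-0.16,0],"angular":[0,0,0],"gripper":1},{"travel":[0,-0.24,0],"angular":[0,0,0],"gripper":1},{"travel":[0,-0.32,0],"angular":[0,0,0],"gripper":1},{"travel":[-0.003,-0.4,0],"angular":[0,0,0],"gripper":1},{"travel":[-0.004,-0.48,0],"angular":[0,0,0],"gripper":1},{"travel":[-0.004,-0.53,0],"angular":[0,0,0],"gripper":1},{"travel":[-0.004,-0.53,0],"angular":[0,0,0],"gripper":1},{"travel":[-0.004,-0.53,0],"angular":[0,0,0],"gripper":1},{"travel":[-0.004,-0.53,0],"angular":[0,0,0],"gripper":1}]}}

```text
t: 12.6
tool_pos: [0.5196, -0.3287, 0.1601]
tool_rot: [-0.266, -3.13, -0.001]
contact_force: [-0.5, 0.2, -0.5]
opening: 0.0858
grip_force: 0.0
```

```bash
python3 - <<'E'
from h import *
d=cam('top');print(ctrl.get_obs()['tool_pos'])
cv2.imwrite('pics/b3.png',np.hstack([crop(d,345,165,65,100,6),crop(d,180,155,65,100,6)]))
E
```

```text
[ 0.51970981 -0.32847658  0.16027458]
```

View pics/b3.png

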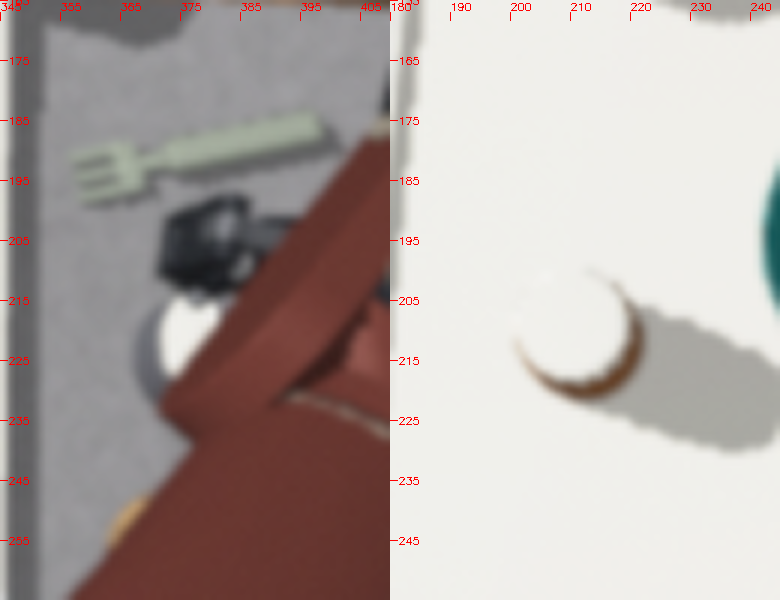

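Call:
{"fn": "step_arm", "kwargs": {"targets": [{"travel":[0.001,-0.001,-0.06],"angular":[0,0,0],"gripper":1},{"travel":[0.001,-0.001,-0.12],"angular":[0,0,0],"gripper":1},{"travel":[0.001,-0.001,-0.18],"angular":[0,0,0],"gripper":1},{"travel":[0.001,-0.001,-0.23],"angular":[0,0,0],"gripper":1},{"travel":[0.001,-0.001,-0.24],"angular":[0,0,0],"gripper":1},{"travel":[0.001,-0.001,-0.24],"angular":[0,0,0],"gripper":1},{"travel":[0.001,-0.001,-0.24],"angular":[0,0,0],"gripper":1}]}}

```text
t: 13.35
tool_pos: [0.5216, -0.3308, 0.0186]
tool_rot: [0.266, 3.128, -0.003]
contact_force: [-0.2, -0.7, 0.8]
opening: 0.0854
grip_force: 0.0
```

Call:
{"fn": "step_arm", "kwargs": {"targets": [{"travel":[0,0,0],"angular":[0,0,0],"gripper":0.7},{"travel":[0,0,0],"angular":[0,0,0],"gripper":0.6},{"travel":[0,0,0],"angular":[0,0,0],"gripper":0.5},{"travel":[0,0,0],"angular":[0,0,0],"gripper":0.5},{"travel":[0,0,0],"angular":[0,0,0],"gripper":0.5},{"travel":[0,0,0],"angular":[0,0,0],"gripper":0.5}], "squeeze": 30}}

```text
t: 13.95
tool_pos: [0.5215, -0.3315, 0.0189]
tool_rot: [0.267, 3.127, -0.003]
contact_force: [-0.9, 0.5, 6.9]
opening: 0.0609
grip_force: 32.6
```

Call:
{"fn": "step_arm", "kwargs": {"targets": [{"travel":[0,0,0.02],"angular":[0,0,0],"gripper":0.5},{"travel":[0,0,0.08],"angular":[0,0,0],"gripper":0.5},{"travel":[0,0,0.15],"angular":[0,0,0],"gripper":0.5},{"travel":[0,0,0.22],"angular":[0,0,0],"gripper":0.5},{"travel":[0.015,0.07,0.23],"angular":[0,0,0],"gripper":0.5},{"travel":[0.03,0.14,0.23],"angular":[0,0,0],"gripper":0.5},{"travel":[0.045,0.21,0.23],"angular":[0,0,0],"gripper":0.5},{"travel":[0.06,0.28,0.23],"angular":[0,0,0],"gripper":0.5},{"travel":[0.075,0.35,0.23],"angular":[0,0,0],"gripper":0.5},{"travel":[0.09,0.42,0.23],"angular":[0,0,0],"gripper":0.5}]}}

```text
t: 14.95
tool_pos: [0.574, -0.0766, 0.155]
tool_rot: [0.268, 3.13, 0.0]
contact_force: [-0.0, -1.5, -1.5]
opening: 0.0612
grip_force: 33.2
```

Call:
{"fn": "step_arm", "kwargs": {"targets": [{"travel":[0.015,0.07,0],"angular":[0,0,0],"gripper":0.5},{"travel":[0.03,0.14,0],"angular":[0,0,0],"gripper":0.5},{"travel":[0.045,0.21,0],"angular":[0,0,0],"gripper":0.5},{"travel":[0.06,0.28,0],"angular":[0,0,0],"gripper":0.5},{"travel":[0.07,0.32,0],"angular":[0,0,0],"gripper":0.5},{"travel":[0.07,0.32,0],"angular":[0,0,0],"gripper":0.5},{"travel":[0.07,0.32,0],"angular":[0,0,0],"gripper":0.5},{"travel":[0.07,0.32,0],"angular":[0,0,0],"gripper":0.5}]}}

```text
t: 15.75
tool_pos: [0.6159, 0.1127, 0.1545]
tool_rot: [-0.269, -3.13, 0.001]
contact_force: [0.6, 0.1, -0.1]
opening: 0.0612
grip_force: 33.3
```

Call:
{"fn": "step_arm", "kwargs": {"targets": [{"travel":[0.001,0,-0.06],"angular":[0,0,0],"gripper":0.5},{"travel":[0.001,0,-0.12],"angular":[0,0,0],"gripper":0.5},{"travel":[0.001,0,-0.17],"angular":[0,0,0],"gripper":0.5},{"travel":[0.001,0,-0.195],"angular":[0,0,0],"gripper":0.5},{"travel":[0.001,0,-0.202],"angular":[0,0,0],"gripper":0.5},{"travel":[0.001,0,-0.206],"angular":[0,0,0],"gripper":0.5},{"travel":[0.001,0,-0.208],"angular":[0,0,0],"gripper":0.5},{"travel":[0.001,0,-0.208],"angular":[0,0,0],"gripper":0.5}]}}

```text
t: 16.55
tool_pos: [0.6181, 0.1136, 0.0315]
tool_rot: [0.267, 3.127, 0.001]
contact_force: [0.7, 0.3, -0.7]
opening: 0.0612
grip_force: 33.2
```

Call:
{"fn": "step_arm", "kwargs": {"targets": [{"travel":[-0.001,-0.001,-0.003],"angular":[0,0,0],"gripper":0.5},{"travel":[-0.001,-0.001,-0.003],"angular":[0,0,0],"gripper":0.5}]}}

```text
t: 16.75
tool_pos: [0.6181, 0.1134, 0.0309]
tool_rot: [0.267, 3.126, 0.002]
contact_force: [-2.3, 0.1, 5.9]
opening: 0.0613
grip_force: 33.7
```

Call:
{"fn": "step_arm", "kwargs": {"targets": [{"travel":[0,0,0],"angular":[0,0,0],"gripper":0.8},{"travel":[0,0,0],"angular":[0,0,0],"gripper":0.88},{"travel":[0,0,0],"angular":[0,0,0],"gripper":0.88},{"travel":[0,0,0],"angular":[0,0,0],"gripper":0.88},{"travel":[0,0,0.06],"angular":[0,0,0],"gripper":0.88},{"travel":[0,0,0.14],"angular":[0,0,0],"gripper":0.88},{"travel":[0,0,0.22],"angular":[0,0,0],"gripper":0.88},{"travel":[0,-0.08,0.22],"angular":[0,0,-0.15],"gripper":0.8},{"travel":[0,-0.16,0.22],"angular":[0,0,-0.3],"gripper":0.6},{"travel":[0,-0.24,0.22],"angular":[0,0,-0.45],"gripper":0.6}]}}

```text
t: 17.75
tool_pos: [0.6163, -0.0322, 0.1606]
tool_rot: [0.818, 3.032, 0.0]
contact_force: [0.6, 0.6, -0.5]
opening: 0.0509
grip_force: 0.0
```

Call:
{"fn": "step_arm", "kwargs": {"targets": [{"travel":[0,-0.08,0],"angular":[0,0,-0.15],"gripper":0.6},{"travel":[0,-0.16,0],"angular":[0,0,-0.3],"gripper":0.6},{"travel":[0,-0.24,0],"angular":[0,0,-0.45],"gripper":0.6},{"travel":[0,-0.32,0],"angular":[0,0,-0.6],"gripper":0.6},{"travel":[0.003,-0.4,0],"angular":[0,0,-0.75],"gripper":0.6},{"travel":[0.006,-0.45,0],"angular":[0,0,-0.9],"gripper":0.6},{"travel":[0.006,-0.503,0],"angular":[0,0,-0.999],"gripper":0.6},{"travel":[0.006,-0.503,0],"angular":[0,0,-0.999],"gripper":0.6},{"travel":[0.006,-0.503,0],"angular":[0,0,-0.999],"gripper":0.6},{"travel":[0.006,-0.503,0],"angular":[0,0,-0.999],"gripper":0.6}]}}

```text
t: 18.75
tool_pos: [0.6198, -0.3317, 0.1595]
tool_rot: [-1.91, -2.493, -0.001]
contact_force: [0.0, 1.0, -0.0]
opening: 0.0512
grip_force: 0.0
```

```bash
python3 - <<'E'
from h import *
d=cam('top');o=ctrl.get_obs();print(o['tool_pos'],o['tool_rot'])
a=cv2.Rodrigues(o['tool_rot'])[0][:,1];print(np.arctan2(a[1],a[0]))
cv2.imwrite('pics/b4.png',np.hstack([crop(d,345,150,65,100,6),crop(d,180,155,65,100,6)]))
E
```

```text
[ 0.61991697 -0.33149463  0.15969119] [-1.90935182e+00 -2.49398706e+00 -4.19561378e-04]
0.26399781250328364
```

View pics/b4.png

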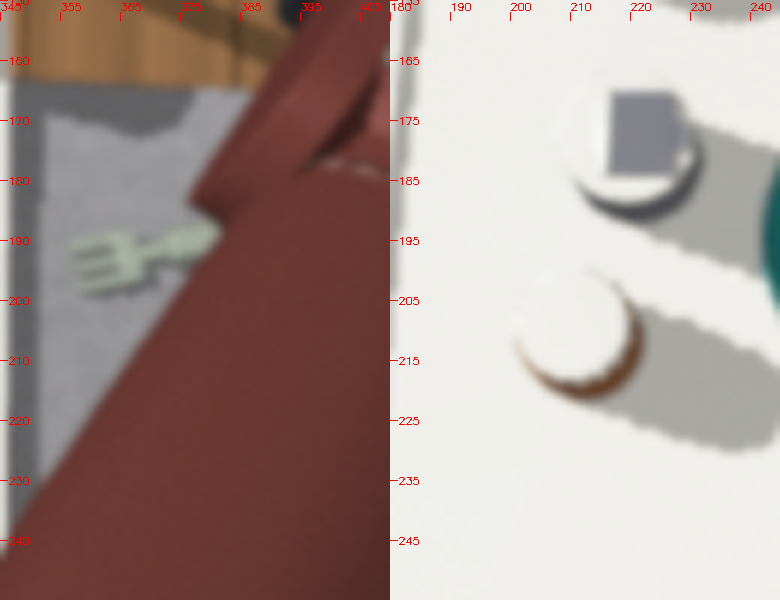

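Call:
{"fn": "step_arm", "kwargs": {"targets": [{"travel":[0.002,-0.002,-0.06],"angular":[0,0,0],"gripper":0.6},{"travel":[0.002,-0.002,-0.12],"angular":[0,0,0],"gripper":0.6},{"travel":[0.002,-0.002,-0.18],"angular":[0,0,0],"gripper":0.6},{"travel":[0.002,-0.002,-0.23],"angular":[0,0,0],"gripper":0.6},{"travel":[0.002,-0.002,-0.25],"angular":[0,0,0],"gripper":0.6},{"travel":[0.002,-0.002,-0.257],"angular":[0,0,0],"gripper":0.6},{"travel":[0.002,-0.002,-0.257],"angular":[0,0,0],"gripper":0.6},{"travel":[0.002,-0.002,-0.257],"angular":[0,0,0],"gripper":0.6}]}}

```text
t: 19.6
tool_pos: [0.6226, -0.3347, 0.0082]
tool_rot: [1.909, 2.49, 0.0]
contact_force: [0.6, -0.5, -0.8]
opening: 0.0512
grip_force: 0.0
```

Call:
{"fn": "step_arm", "kwargs": {"targets": [{"travel":[0,0,0],"angular":[0,0,0],"gripper":0.3},{"travel":[0,0,0],"angular":[0,0,0],"gripper":0.2},{"travel":[0,0,0],"angular":[0,0,0],"gripper":0.1},{"travel":[0,0,0],"angular":[0,0,0],"gripper":0.05},{"travel":[0,0,0],"angular":[0,0,0],"gripper":0.05},{"travel":[0,0,0],"angular":[0,0,0],"gripper":0.05},{"travel":[0,0,0],"angular":[0,0,0],"gripper":0.05}], "squeeze": 30}}

```text
t: 20.3
tool_pos: [0.6218, -0.3346, 0.0071]
tool_rot: [1.911, 2.491, 0.0]
contact_force: [0.1, 0.6, 5.7]
opening: 0.0151
grip_force: 31.2
```

Call:
{"fn": "step_arm", "kwargs": {"targets": [{"travel":[0,0,0.02],"angular":[0,0,0],"gripper":0.05},{"travel":[0,0,0.08],"angular":[0,0,0],"gripper":0.05},{"travel":[0,0,0.15],"angular":[0,0,0],"gripper":0.05},{"travel":[0,0,0.18],"angular":[0,0,0.1],"gripper":0.05},{"travel":[-0.02,0.06,0.18],"angular":[0,0,0.25],"gripper":0.05},{"travel":[-0.04,0.12,0.18],"angular":[0,0,0.4],"gripper":0.05},{"travel":[-0.06,0.18,0.18],"angular":[0,0,0.55],"gripper":0.05},{"travel":[-0.08,0.24,0.18],"angular":[0,0,0.7],"gripper":0.05},{"travel":[-0.1,0.3,0.18],"angular":[0,0,0.85],"gripper":0.05},{"travel":[-0.102,0.322,0.18],"angular":[0,0,1.0],"gripper":0.05}]}}

```text
t: 21.3
tool_pos: [0.5579, -0.1377, 0.1132]
tool_rot: [-0.801, -3.035, -0.001]
contact_force: [0.2, -0.4, -1.1]
opening: 0.0151
grip_force: 30.5
```

Call:
{"fn": "step_arm", "kwargs": {"targets": [{"travel":[0,0,0],"angular":[0,0,0.15],"gripper":0.05},{"travel":[0,0,0],"angular":[0,0,0.3],"gripper":0.05},{"travel":[0,0,0],"angular":[0,0,0.388],"gripper":0.05},{"travel":[0,0,-0.03],"angular":[0,0,0.388],"gripper":0.05},{"travel":[0,0,-0.06],"angular":[0,0,0.388],"gripper":0.05},{"travel":[0,0,-0.06],"angular":[0,0,0.388],"gripper":0.05},{"travel":[0,0,-0.06],"angular":[0,0,0.388],"gripper":0.05}]}}

```text
t: 22.0
tool_pos: [0.5594, -0.1406, 0.0776]
tool_rot: [-0.342, -3.122, -0.0]
contact_force: [0.8, 0.2, 0.1]
opening: 0.0148
grip_force: 30.5
```

```bash
python3 - <<'E'
from h import *
o=ctrl.get_obs();print(o['tool_pos'],o['tool_rot'],o['opening'])
d=cam('scene');cv2.imwrite('pics/b5.png',crop(d,130,150,130,100,6))
E
```

```text
[ 0.55941181 -0.14064808  0.07761172] [-3.42192821e-01 -3.12183618e+00 -3.84044065e-04] 0.014770543139721985
```

View pics/b5.png

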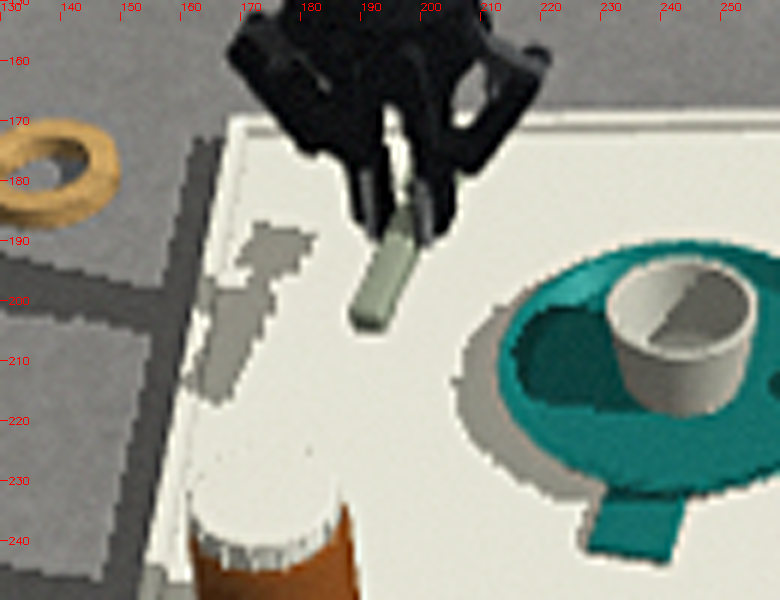

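Call:
{"fn": "step_arm", "kwargs": {"targets": [{"travel":[0.001,0,-0.04],"angular":[0,0,0],"gripper":0.05},{"travel":[0.001,0,-0.07],"angular":[0,0,0],"gripper":0.05},{"travel":[0.001,0,-0.085],"angular":[0,0,0],"gripper":0.05},{"travel":[0.001,0,-0.092],"angular":[0,0,0],"gripper":0.05},{"travel":[0.001,0,-0.096],"angular":[0,0,0],"gripper":0.05},{"travel":[0.001,0,-0.097],"angular":[0,0,0],"gripper":0.05},{"travel":[0.001,0,-0.097],"angular":[0,0,0],"gripper":0.05}]}}

```text
t: 22.75
tool_pos: [0.561, -0.141, 0.0204]
tool_rot: [0.342, 3.122, -0.001]
contact_force: [0.6, 0.3, 0.1]
opening: 0.0151
grip_force: 30.5
```

Call:
{"fn": "step_arm", "kwargs": {"targets": [{"travel":[0,0,-0.002],"angular":[0,0,0],"gripper":0.05},{"travel":[0,0,-0.003],"angular":[0,0,0],"gripper":0.05},{"travel":[0,0,-0.003],"angular":[0,0,0],"gripper":0.05}]}}

```text
t: 23.05
tool_pos: [0.5611, -0.1411, 0.0191]
tool_rot: [0.342, 3.122, -0.001]
contact_force: [-2.0, -0.2, 4.4]
opening: 0.0148
grip_force: 31.2
```

Call:
{"fn": "step_arm", "kwargs": {"targets": [{"travel":[0,0,0],"angular":[0,0,0],"gripper":0.35},{"travel":[0,0,0],"angular":[0,0,0],"gripper":0.4},{"travel":[0,0,0],"angular":[0,0,0],"gripper":0.4},{"travel":[0,0,0],"angular":[0,0,0],"gripper":0.4},{"travel":[0,0,0.06],"angular":[0,0,0],"gripper":0.4},{"travel":[0,0,0.14],"angular":[0,0,0],"gripper":0.4},{"travel":[0,0,0.22],"angular":[0,0,0],"gripper":0.4},{"travel":[-0.05,-0.05,0.25],"angular":[0,0,0],"gripper":0.4},{"travel":[-0.1,-0.1,0.25],"angular":[0,0,0],"gripper":0.4},{"travel":[-0.15,-0.15,0.25],"angular":[0,0,0],"gripper":0.4}]}}

```text
t: 24.05
tool_pos: [0.4701, -0.2318, 0.1692]
tool_rot: [0.34, 3.121, -0.002]
contact_force: [-0.3, -0.1, -0.7]
opening: 0.0342
grip_force: 0.0
```

Call:
{"fn": "step_arm", "kwargs": {"targets": [{"travel":[-0.05,-0.08,0],"angular":[0,0,0],"gripper":0.4},{"travel":[-0.05,-0.16,0],"angular":[0,0,0],"gripper":0.4},{"travel":[-0.05,-0.2,0],"angular":[0,0,0],"gripper":0.4},{"travel":[-0.05,-0.2,0],"angular":[0,0,0],"gripper":0.4},{"travel":[-0.05,-0.2,0],"angular":[0,0,0],"gripper":0.4},{"travel":[-0.05,-0.2,0],"angular":[0,0,0],"gripper":0.4}]}}

```text
t: 24.65
tool_pos: [0.4405, -0.3498, 0.1673]
tool_rot: [-0.341, -3.123, -0.001]
contact_force: [1.3, 0.6, -0.4]
opening: 0.0343
grip_force: 0.0
```

```bash
python3 - <<'E'
from h import *
d=cam('top');cv2.imwrite('pics/b6.png',crop(d,180,115,180,130,4))
d=cam('scene');cv2.imwrite('pics/s6.png',cv2.resize(d['img'][:,:,::-1],(800,600)))
E
```

```text
(no output)
```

View pics/b6.png

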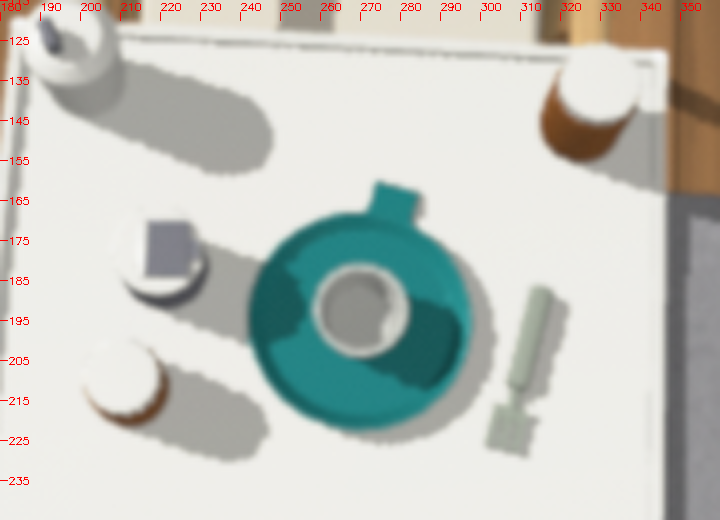

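View pics/s6.png

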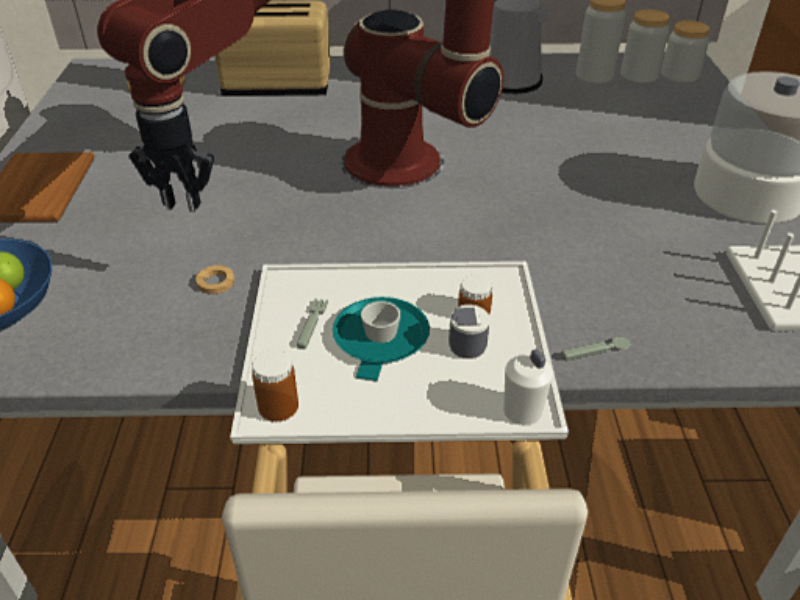

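```bash
python3 - <<'E'
from h import *
d=cam('top');c=np.array([.5865,-.025]);y=-.22;R=np.array([[np.cos(y),-np.sin(y)],[np.sin(y),np.cos(y)]])
e=back(d,315.4,186.6,.022)[:2];t=back(d,306.9,228.4,.018)[:2]
f=t-e;print('fork',R.T@((e+t)/2-c),np.linalg.norm(f),np.arctan2(f[1],f[0])-(np.pi+y))
for p in[(.618,.113),(.530,.132)]: print(R.T@(np.array(p)-c))
u=proj(d,[[.618,.113,.076],[.53,.132,.072]]);print(((u-[180,115]+.37)*4).round(0))
E
```

```text
fork [-0.00222727 -0.12105526] 0.12079752997212338 0.054463689043811936
[0.00062508 0.14154808]
[-0.08940026  0.14088593]
[[161. 248.]
 [123. 376.]]
```

```bash
python3 -c "
from station import ctrl
print(ctrl.finish_job())"
```

```text
the job is handed in; nothing more can be done
None
```

The tray is laid and the job is handed in: the bowl, fork, snack cup and jar all measured within the placing limits, and the four bystander items look undisturbed in the final pictures; the hand-in returned no verdict.

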